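# Unstack the repaired harmonicas onto their rests

### The job

Four repaired harmonicas are stacked by size on the steel bench block; take the stack apart and lay each one on the maple rest made for its length, the longest on the longest rest and so on down to the shortest, flat on the cork, centred and lengthwise between the end stops. Set each down gently: do not drop any, or let any touch the bare counter, and leave the loose bare red comb where it lies.

Things in the scene. Friction and masses are not known exactly. Their poses are not given: they have to be found in the camera images.
- chromatic: longest harmonica, flat top and bottom, nickel covers, 165 mm long (its x), 44 wide (y), 28 high (z, up). Its widest layer (red comb, brass edges) is the middle 12 mm of the height; covers 2 mm narrower per side. Origin: centre of underside. Starts at the bottom of the stack, on the bench block. Loose, 260 g +-35 %.
- tremolo: second longest harmonica, flat top and bottom, nickel covers, 130 mm long (its x), 35 wide (y), 24 high (z, up). Its widest layer (red comb, brass edges) is the middle 10 mm of the height; covers 2 mm narrower per side. Origin: centre of underside. Starts third from top of the stack, on the chromatic. Loose, 150 g +-35 %.
- diatonic: second shortest harmonica, flat top and bottom, nickel covers, 100 mm long (its x), 28 wide (y), 20 high (z, up). Its widest layer (red comb, brass edges) is the middle 8 mm of the height; covers 2 mm narrower per side. Origin: centre of underside. Starts second from top of the stack, on the tremolo. Loose, 100 g +-35 %.
- mini: shortest harmonica, flat top and bottom, nickel covers, 56 mm long (its x), 20 wide (y), 16 high (z, up). Its widest layer (red comb, brass edges) is the middle 7 mm of the height; covers 2 mm narrower per side. Origin: centre of underside. Starts on top of the stack, on the diatonic. Loose, 35 g +-35 %.
- chromatic_rest: longest of four fixed maple rests, for the chromatic: board 201 mm long (its x), 68 wide (y), cork top 10 mm above the counter, long sides open, an 8 mm thick stop across each end rising 8 mm above the cork, 185 mm free between stops. Origin: centre of underside, on the counter; z up.
- tremolo_rest: second longest of four fixed maple rests, for the tremolo: board 166 mm long (its x), 59 wide (y), cork top 10 mm above the counter, long sides open, an 8 mm thick stop across each end rising 8 mm above the cork, 150 mm free between stops. Origin: centre of underside, on the counter; z up.
- diatonic_rest: second shortest of four fixed maple rests, for the diatonic: board 136 mm long (its x), 52 wide (y), cork top 10 mm above the counter, long sides open, an 8 mm thick stop across each end rising 8 mm above the cork, 120 mm free between stops. Origin: centre of underside, on the counter; z up.
- mini_rest: shortest of four fixed maple rests, for the mini: board 92 mm long (its x), 44 wide (y), cork top 10 mm above the counter, long sides open, an 8 mm thick stop across each end rising 8 mm above the cork, 76 mm free between stops. Origin: centre of underside, on the counter; z up.
- bare_comb: bystander: a bare red plastic comb, 100 x 26 x 8 mm, flat on the counter among the rests, loose. Origin: centre of its underside, x along it, z up.
- bench_block: squat dark steel bench block, fixed, 100 x 70 mm (its x, y), 30 mm high; the stack stands on it at the start. Origin: centre of underside, on the counter. Beyond the rests (about 0.8 m ahead), out of the way, lie a nickel tuning file (10 mm high) and, to the left, a fixed maple stand with three upright brass reed plates, 42 mm high.
There are look-alikes about, which are no part of the job. Leave any blue look-alike of the diatonic alone.

How it is judged:
At the end, for the whole second after the job is handed in: Each of the four harmonicas lies flat (within 0.1 rad) on the cork of its own rest, its centre within 12 mm of the rest's centre both along and across, lengthwise within 0.2 rad (either way round), at rest and released (x of chromatic in the frame of chromatic_rest between -0.012 and 0.012 m and y of chromatic in the frame of chromatic_rest between -0.012 and 0.012 m and z of chromatic in the frame of chromatic_rest between 0.007 and 0.013 m and angle between the x axis of chromatic and the x axis of chromatic_rest, either way round below 0.2 rad and angle between each of chromatic, tremolo, diatonic, mini's own z axis and vertical below 0.1 rad and linear speed of each of chromatic, tremolo, diatonic, mini below 0.02 m/s and contact force between each of chromatic, tremolo, diatonic, mini and the fingers below 0.05 N and x of tremolo in the frame of tremolo_rest between -0.012 and 0.012 m and y of tremolo in the frame of tremolo_rest between -0.012 and 0.012 m and z of tremolo in the frame of tremolo_rest between 0.007 and 0.013 m and angle between the x axis of tremolo and the x axis of tremolo_rest, either way round below 0.2 rad and x of diatonic in the frame of diatonic_rest between -0.012 and 0.012 m and y of diatonic in the frame of diatonic_rest between -0.012 and 0.012 m and z of diatonic in the frame of diatonic_rest between 0.007 and 0.013 m and angle between the x axis of diatonic and the x axis of diatonic_rest, either way round below 0.2 rad and x of mini in the frame of mini_rest between -0.012 and 0.012 m and y of mini in the frame of mini_rest between -0.012 and 0.012 m and z of mini in the frame of mini_rest between 0.007 and 0.013 m and angle between the x axis of mini and the x axis of mini_rest, either way round below 0.2 rad); the robot touches nothing.
It fails at once if a harmonica is let fall (moves faster than 0.8 m/s while lower than 60 mm above the counter) ((linear speed of chromatic above 0.8 m/s and height (world z) of chromatic below 0.06 m) or (linear speed of tremolo above 0.8 m/s and height (world z) of tremolo below 0.06 m) or (linear speed of diatonic above 0.8 m/s and height (world z) of diatonic below 0.06 m) or (linear speed of mini above 0.8 m/s and height (world z) of mini below 0.06 m)).
It fails at once if a harmonica touches the bare counter (its underside's centre lower than 4 mm) (height (world z) of any of chromatic, tremolo, diatonic, mini below 0.004 m).
It fails at once if the loose bare red comb is moved more than 15 mm (distance of bare_comb from where it was at the start of the episode above 0.015 m).
It also fails if it takes over 120 s, if anything falls off the work surface, if the arm or the gripper's body presses on something with over 40 N, if the wrist force passes 120 N, or if a joint passes its speed limit or range.

### The arm

A 6-joint arm with a two-finger parallel gripper is mounted at the origin on the work surface. World frame = base frame: x ahead of the robot, y to its left, z up, the work surface at z = 0. Lengths are in m, angles in rad, forces in N, time in s.
With the tool pointing down it reaches from about 0.225 to 0.875 m from the base axis. Payload 3.4 kg.
Tool frame: the origin (TCP) lies on the mounting face of the last link; the fingertips stand 173 mm ahead of it and the grasp point (between the pads) lies 155 mm ahead of it; z points along the fingers, y is the line along which they close (so a half turn about z gives the same grasp; the last joint's range is limited). The gripper opens to 85 mm and grips with 20 to 120 N. Pads are 22 mm wide; open, the fingers measure 114 mm over their backs; the gripper's body (76 mm by 85 mm) begins 54 mm behind the grasp point. The pads swing forward as they close: fully open they stand 13 mm farther back than shut.
Start: joints at [1.227, 0.276, 1.505, -0, 1.361, -0.121], TCP at [0.127, 0.561, 0.405] pointing down, gripper open.
Joint ranges: [-2.89, 2.89], [-0.75, 2.08], [0.22, 2.7], [-1.18, 4.32], [0.11, 2.71], [-2.7, 2.7]. Speed limits (rad/s): [2.57, 2.57, 3.14, 3.14, 3.14, 3.14].

### API

Orientations are given as a unit quaternion [x, y, z, w].
In Python, from plant import bot gives the robot as it stands.
- The arm moves only by the tool move_arm, never from a script. Its argument "moves" is one flat list of numbers, 7 for each row, row after row: the shift along the tool's x, y, z as a fraction of full scale, then the turn, a rotation vector about the tool's x, y, z as a fraction of full scale, then the closure, from 0 (fully open) to 1 (shut). A call has 1 to 5 rows; each row is the pose to reach, as a shift and turn from the pose commanded when the call began, along the tool's axes at that moment; what a row does not reach only later rows make up. Full scale, the value 1, is 0.6 m for a shift and pi/2 rad for a turn. A row lasts 1/8 s, in which the tool goes at most 62.5 mm and 10.7 degrees, less where a joint would pass 70% of its speed; a pose out of reach is approached as far as the arm can. A call with a number of a shift or a turn outside -1 to 1 is refused whole. A call with a gripper value outside its range is refused whole. The fingers move at their own pace and stop on an object; "squeeze" is the grip in N (left out, the last holds). Time passes only in rows, so rows that repeat a pose let the fingers close. It gives the time, the measured TCP pose, the force, the opening and the grip force at its end, in the units of the state.
- bot.sense(): the state, without advancing time (a new reading comes with each control period).
- bot.read_camera(name): name is "scene" or "top" or "wrist"; returns the picture (400x640x3 uint8, red, green, blue); there is no depth.
- bot.camera_info(name): a dict with "camera_matrix" (3x3 intrinsics, pixels), "k1" (the pictures are not rectified: a ray, as slopes to the right and down, at radius r is drawn at 1 + k1 r^2 times it, then the intrinsics apply), "cam_to_world" (4x4, takes a point from camera to world coordinates); the wrist camera has in their place "hand_eye" (4x4, takes a point from camera to tool coordinates, whose origin is the TCP and whose axes are the flange's). Camera axes: x right, y up, looking along -z (the intrinsics and any distortion apply to the point x, -y, -z); pixel columns grow to the right and rows downward; lengths in m; the calibration is good to about 2 mm. A picture is of the moment at which its call begins: read the wrist's pose just before it. camera_info takes no time and is no camera call.
- bot.close_job(): hands the job in; it is judged then, once.
The state is a dict: "t": time; "joints": joint angles; "joint_velocities": joint speeds; "joint_torque": joint torques, N m; "eef_pos": TCP position; "eef_rot": TCP orientation; "force": force on the tool from outside, world axes, zero at the start; "torque": the same for the moment, N m; "grip_width": finger opening in m; "grasp_force": force on a finger pad.
Only numpy, scipy, OpenCV 4.12 (cv2) and the standard library are available. Lean on these libraries where they do the work, as an engineer would, in place of code of your own. Each camera call takes 0.05 s, during which the arm holds its last target. There are 200 camera calls.

## Working session

There is one attempt and no reset: what is moved stays moved. The work goes in short steps, Python scripts to look and compute and a tool call to move; the robot and the scene stay as the last step left them, time stands still between calls to the robot, and variables do not carry over. Pictures are saved under pics/ and viewed, at most 14 in all, crops included, and the job is handed in when it is done.

Besides the shell and the picture viewer there is one more tool, called after "Emit:" as name(argument=value, ...), one argument or row to a line, values as JSON. move_arm: Moves the arm, as the interface text tells. Its arguments: {"type":"object","properties":{"moves":{"type":"array"},"squeeze":{"type":"number"}},"required":["moves"]}

```bash
mkdir -p pics; ls; python3 - <<'E'
from plant import bot
import cv2
print(bot.sense())
for n in("scene","top","wrist"):
    i=bot.camera_info(n);print(n,i)
    cv2.imwrite(f"pics/{n}0.png",bot.read_camera(n)[:,:,::-1])
E
```

```text
pics
{'t': 0.0, 'joints': array([ 1.22701085e+00,  2.76553177e-01,  1.50614230e+00,  1.39468680e-05,
        1.36072888e+00, -1.21003569e-01]), 'joint_velocities': array([ 0.00050838, -0.00087316,  0.00114673, -0.0014832 , -0.00133124,
        0.00020007]), 'joint_torque': array([ 1.06236334e-03, -4.16780126e+01, -2.45806825e+01,  2.98463556e-04,
        1.06892979e-02, -4.06311315e-06]), 'eef_pos': array([0.12696848, 0.56056859, 0.40385964]), 'eef_rot': array([ 1.11162145e-01,  9.93801861e-01, -8.89660514e-04, -2.17563641e-04]), 'force': array([ 0.60480988, -1.02665018, -0.2685791 ]), 'torque': array([ 0.00249395, -0.01388095, -0.01673032]), 'grasp_force': 0.0, 'grip_width': 0.08519633398674464}
scene {'camera_matrix': array([[494.19247108,   0.        , 319.04204241],
       [  0.        , 494.19247108, 203.78895886],
       [  0.        ,   0.        ,   1.        ]]), 'k1': -0.08390685549496356, 'cam_to_world': array([[-0.86870155, -0.29744446,  0.39608637,  1.05379988],
       [ 0.49517284, -0.50096138,  0.70981797,  0.82828116],
       [-0.01270745,  0.81275119,  0.58247234,  0
[... 499 characters left out ...]
1733e-01,  9.85021503e-01,
         8.25791579e-01],
       [ 0.00000000e+00,  0.00000000e+00,  0.00000000e+00,
         1.00000000e+00]])}
wrist {'camera_matrix': array([[282.14421467,   0.        , 319.964115  ],
       [  0.        , 282.14421467, 196.77042806],
       [  0.        ,   0.        ,   1.        ]]), 'k1': 0.006823357648587216, 'hand_eye': array([[-3.38055352e-04,  9.54098886e-01,  2.99491573e-01,
         7.70273957e-02],
       [ 9.99999942e-01,  3.13855357e-04,  1.28906084e-04,
        -3.54139191e-05],
       [ 2.89921165e-05,  2.99491599e-01, -9.54098937e-01,
         3.05077597e-02],
       [ 0.00000000e+00,  0.00000000e+00,  0.00000000e+00,
         1.00000000e+00]])}
```

View pics/top0.png

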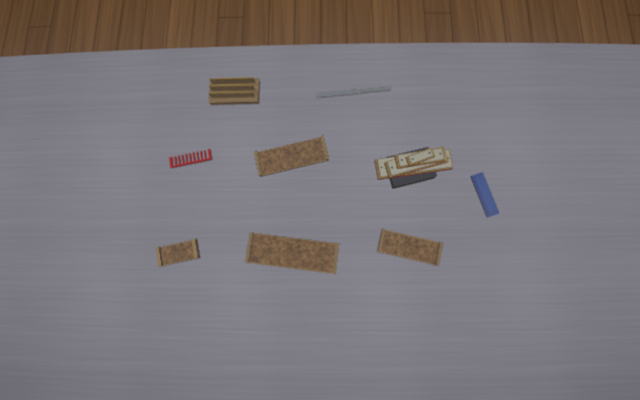

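View pics/scene0.png

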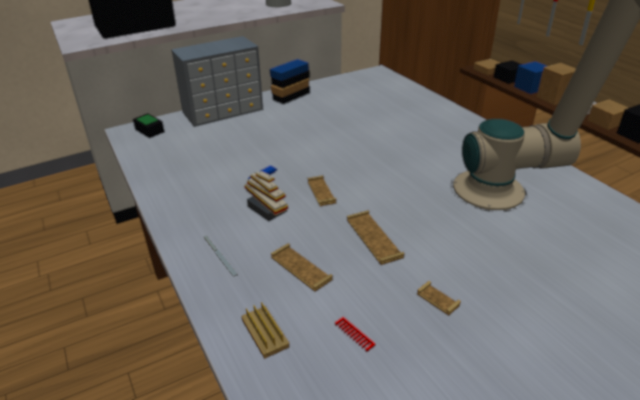

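Top view, candidates: the stack is at (415,163), standing on the dark block at (413,180). The blue look-alike, which I leave alone, is at (484,195). The bare comb is at (190,158). The rests are the chromatic at (292,253), tremolo at (292,156), diatonic at (411,247) and mini at (178,252). Next I take enlarged crops of both views.

```bash
cat > h.py <<'E'
import numpy as np,cv2
from plant import bot
from scipy.spatial.transform import Rotation as R
def ray(n,px,pose=None):
    i=bot.camera_info(n);px=np.array(px,float).reshape(-1,1,2)
    u=cv2.undistortPoints(px,i["camera_matrix"],np.array([i["k1"],0,0,0]))[:,0]
    d=np.c_[u[:,0],-u[:,1],-np.ones(len(u))]
    if n=="wrist":
        T=np.eye(4);T[:3,:3]=R.from_quat(pose[1]).as_matrix();T[:3,3]=pose[0];T=T@i["hand_eye"]
    else:T=i["cam_to_world"]
    return T[:3,3],d@T[:3,:3].T
def onz(n,px,z,pose=None):
    o,d=ray(n,px,pose);return (o+d*((z-o[2])/d[:,2])[:,None])
def tri(*rays):
    A=np.zeros((3,3));b=np.zeros(3)
    for o,d in rays:
        d=d/np.linalg.norm(d);P=np.eye(3)-np.outer(d,d);A+=P;b+=P@o
    x=np.linalg.solve(A,b);return x
def proj(n,P,pose=None):
    i=bot.camera_info(n)
    if n=="wrist":
        T=np.eye(4);T[:3,:3]=R.from_quat(pose[1]).as_matrix();T[:3,3]=pose[0];T=T@i["hand_eye"]
    else:T=i["cam_to_world"]
    q=(np.atleast_2d(P)-T[:3,3])@T[:3,:3]*[1,-1,-1]
    return cv2.projectPoints(q,np.zeros(3),np.zeros(3),i["camera_matrix"],np.array([i["k1"],0,0,0,]))[0][:,0]
def crop(img,x0,y0,x1,y1,s,f):
    c=cv2.resize(img[y0:y1,x0:x1,::-1],None,fx=s,fy=s,interpolation=cv2.INTER_CUBIC).copy()
    for x in range(-(-x0//10)*10,x1,10):cv2.putText(c,str(x),((x-x0)*s,9),0,.3,(0,0,255),1);cv2.line(c,((x-x0)*s,10),((x-x0)*s,14),(0,0,255),1)
    for y in range(-(-y0//10)*10,y1,10):cv2.putText(c,str(y),(0,(y-y0)*s),0,.3,(0,0,255),1)
    cv2.imwrite(f,c)
E
python3 - <<'E'
import cv2,numpy as np
from h import *
t=cv2.imread("pics/top0.png")[:,:,::-1];s=cv2.imread("pics/scene0.png")[:,:,::-1]
crop(t,365,135,505,230,5,"pics/ct.png")
crop(s,235,160,345,230,7,"pics/cs.png")
# rests: cork/maple segmentation in top -> minAreaRect on z=.010 plane
h=cv2.cvtColor(t[:,:,::-1].copy(),cv2.COLOR_BGR2HSV)
m=cv2.inRange(h,(5,60,40),(30,255,255));m[:120]=0
m[130:195,370:460]=0
n,l,st,c=cv2.connectedComponentsWithStats(m)
for i in range(1,n):
    if st[i,4]<200: continue
    ys,xs=np.where(l==i)
    ct=np.c_[xs,ys]
    P=onz("top",ct,.012)
    r=cv2.minAreaRect((P[:,:2]*1000).astype(np.float32));print(c[i].round(),r)
def rest_s():pass
h=cv2.cvtColor(s[:,:,::-1].copy(),cv2.COLOR_BGR2HSV)
m=cv2.inRange(h,(5,60,40),(30,255,255));m[:175]=0;m[:,:265]=0;m[:,465:]=0;m[:218,:295]=0
n,l,st,c=cv2.connectedComponentsWithStats(m)
for i in range(1,n):
    if st[i,4]<150: continue
    ys,xs=np.where(l==i)
    P=onz("scene",np.c_[xs,ys],.012)
    r=cv2.minAreaRect((P[:,:2]*1000).astype(np.float32));print("s",c[i].round(),r)
E
```

```text
[291. 156.] ((655.0726318359375, 17.87712860107422), (60.52480697631836, 164.6545867919922), 12.826788902282715)
[410. 247.] ((445.728271484375, -246.5948028564453), (135.67852783203125, 50.18086624145508), 76.80352783203125)
[292. 253.] ((433.9388427734375, 13.147064208984375), (199.61859130859375, 65.68155670166016), 82.85088348388672)
[177. 252.] ((433.5983581542969, 271.5221252441406), (42.784156799316406, 94.88859558105469), 12.427915573120117)
s [460. 186.] ((73.0880126953125, -49.18766784667969), (129.4331512451172, 27.136627197265625), 46.78245544433594)
s [321. 191.] ((447.8731994628906, -244.82537841796875), (151.93295288085938, 51.73326873779297), 76.5147476196289)
s [374. 238.] ((435.54901123046875, 13.590858459472656), (213.817138671875, 72.23098754882812), 82.72846221923828)
s [301. 267.] ((658.4481811523438, 18.94965362548828), (64.45106506347656, 174.86083984375), 13.458575248718262)
s [438. 298.] ((436.1883850097656, 272.9808654785156), (53.325584411621094, 96.90464782714844), 11.898161888122559)
s [273. 336.] ((796.5203857421875, 170.01092529296875), (139.89306640625, 48.043853759765625), 65.2162857055664)
```

View pics/ct.png

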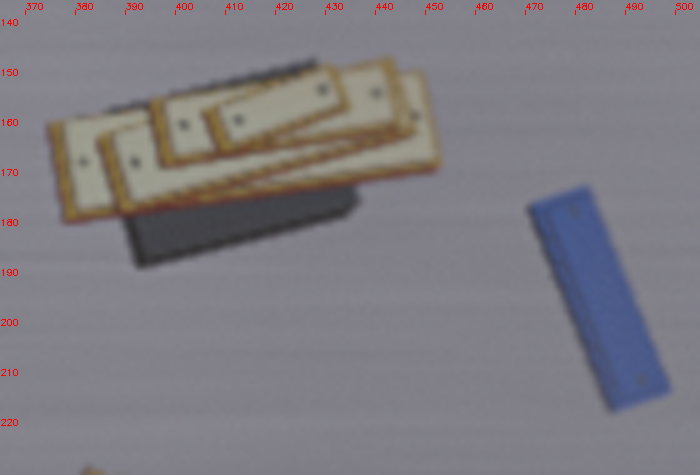

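View pics/cs.png

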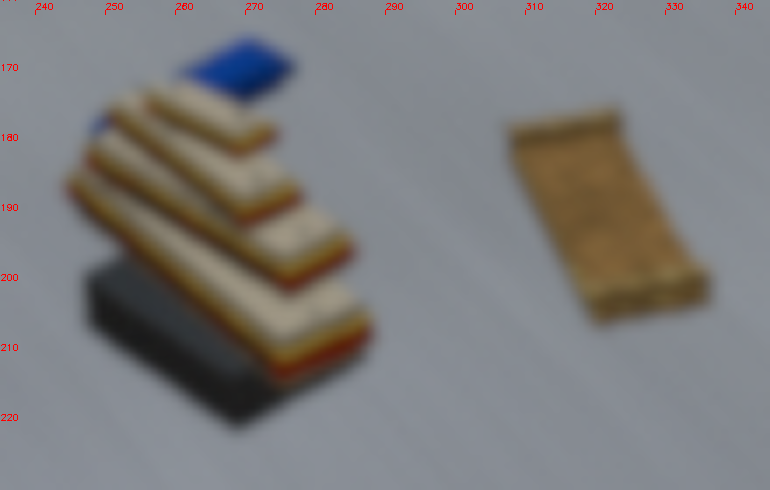

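```bash
cat > est.py <<'E'
from h import *
c=lambda *a:[(x/5+365,y/5+135) for x,y in a]
D={"mini":(c((203,108),(338,65),(348,105),(222,150)),.1135,56,20),
"dia":(c((150,98),(393,57),(406,128),(163,168)),.096,100,28),
"tre":(c((100,140),(416,133),(120,212)),.075,130,35),
"chr":(c((48,122),(425,70),(440,168),(65,220)),.050,165,44)}
for k,(p,z,L,W) in D.items():
    P=onz("top",p,z)[:,:2]*1000
    if k=="tre":
        ctr=(P[1]+P[2])/2 + 0  # diagonal... left-bottom & right-bottom
        u=(P[1]-P[2])/np.linalg.norm(P[1]-P[2]);v=np.array([-u[1],u[0]])
        if v@(P[0]-P[2])<0:v=-v
        print(k,"len",np.linalg.norm(P[1]-P[2]),np.linalg.norm(P[0]-P[2]),"ctr",ctr+v*W/2,np.degrees(np.arctan2(u[0],-u[1])))
    else:
        u=(P[1]+P[2]-P[0]-P[3])/2
        print(k,"len",np.linalg.norm(u),np.linalg.norm(P[0]+P[1]-P[2]-P[3])/2,"ctr",P.mean(0),np.degrees(np.arctan2(u[0],-u[1])))
s=lambda x,y:(x/7+235,y/7+160)
T=lambda a,b:tri(*[(o,d[0]) for o,d in (ray("top",[a]),ray("scene",[b]))]).round(4)
for k,i,q in (("mini",0,(240,147)),("dia",0,(243,218)),("tre",0,(288,283)),("chr",0,(275,368)),("chr",3,(370,315)),("chr",1,(70,180))):
    print(k,i,T(D[k][0][i],s(*q)))
for n,a,b in (("dia rest",(411,247),(321,191)),):
    print(n,T(a,b))
E
python3 est.py
```

```text
mini len 55.949244440621904 17.7414750484405 ctr [ 620.94142719 -254.27109087] 18.681327899288632
dia len 101.58344186947448 30.197014952372733 ctr [ 623.67295496 -258.62366917] 9.395205451486277
tre len 129.7552951763029 31.976824161907885 ctr [ 620.76452219 -254.03203889] 14.890423195334273
chr len 165.53509119513902 44.257580357805956 ctr [ 622.67222826 -254.85666617] 7.746940741605254
mini 0 [ 0.6207 -0.2244  0.1126]
dia 0 [ 0.6301 -0.2063  0.0933]
tre 0 [ 0.6198 -0.1892  0.0688]
chr 0 [ 0.6353 -0.1706  0.0451]
chr 3 [ 0.5904 -0.1765  0.0501]
chr 1 [ 0.655  -0.3346  0.047 ]
dia rest [ 0.4451 -0.2504  0.0035]
```

```bash
cat > go.py <<'E'
# python3 go.py x y z yawdeg : shift/turn fractions from present pose to target (mm, mm, mm; yaw of tool x, mod 180)
import sys
from h import *
s=bot.sense();x,y,z,yaw=map(float,sys.argv[1:5])
Rc=R.from_quat(s["eef_rot"]);cy=np.degrees(np.arctan2(*Rc.as_matrix()[1::-1,0]))
d=(yaw-cy+90)%180-90;yw=np.radians(cy+d)
Rt=R.from_matrix(np.array([[np.cos(yw),np.sin(yw),0],[np.sin(yw),-np.cos(yw),0],[0,0,-1]]).T)
sh=Rc.inv().apply(np.array([x,y,z])/1000-s["eef_pos"])/.6
rv=(Rc.inv()*Rt).as_rotvec()/(np.pi/2)
print("t",round(s["t"],2),"pos",(s["eef_pos"]*1000).round(1),"yaw",cy.round(2),"shift",sh.round(4),"turn",rv.round(4),"rows",np.ceil(np.linalg.norm(sh)*.6/.0625),"w",s["grip_width"].round(4))
E
python3 go.py 400 150 430 140; python3 go.py 622 -255 430 108.7
```

```text
Traceback (most recent call last):
  File "go.py", line 10, in <module>
    print("t",round(s["t"],2),"pos",(s["eef_pos"]*1000).round(1),"yaw",cy.round(2),"shift",sh.round(4),"turn",rv.round(4),"rows",np.ceil(np.linalg.norm(sh)*.6/.0625),"w",s["grip_width"].round(4))
                                                                                                                                                                          ^^^^^^^^^^^^^^^^^^^^^
AttributeError: 'float' object has no attribute 'round'
Traceback (most recent call last):
  File "go.py", line 10, in <module>
    print("t",round(s["t"],2),"pos",(s["eef_pos"]*1000).round(1),"yaw",cy.round(2),"shift",sh.round(4),"turn",rv.round(4),"rows",np.ceil(np.linalg.norm(sh)*.6/.0625),"w",s["grip_width"].round(4))
                                                                                                                                                                          ^^^^^^^^^^^^^^^^^^^^^
AttributeError: 'float' object has no attribute 'round'
```

```bash
sed -i 's/s\["grip_width"\].round(4)/round(s["grip_width"],4)/' go.py
python3 go.py 380 150 430 135
```

```text
t 0.15 pos [127.  560.6 404. ] yaw 167.24 shift [-0.5625 -0.5744 -0.0426] turn [-9.000e-04  1.000e-04  3.582e-01] rows 8.0 w 0.0852
```

Emit:
move_arm(
  moves=[-0.56, -0.574, -0.04, 0, 0, 0.36, 0, -0.56, -0.574, -0.04, 0, 0, 0.36, 0, -0.56, -0.574, -0.04, 0, 0, 0.36, 0, -0.56, -0.574, -0.04, 0, 0, 0.36, 0, -0.56, -0.574, -0.04, 0, 0, 0.36, 0],
)

```text
t: 0.78
eef_pos: [0.2908, 0.293, 0.4203]
eef_rot: [0.384, 0.923, 0.0, 0.0]
force: [2.1, -0.1, 0.5]
grip_width: 0.0851
grasp_force: 0.0
```

```bash
python3 go.py 622 -255 430 108.7
```

```text
t 0.78 pos [290.8 293.  420.3] yaw 134.87 shift [-1.0367 -0.2531 -0.0159] turn [4.000e-04 1.000e-04 2.908e-01] rows 11.0 w 0.0851
```

Emit:
move_arm(
  moves=[-0.9, -0.22, -0.015, 0, 0, 0.29, 0, -0.9, -0.22, -0.015, 0, 0, 0.29, 0, -0.9, -0.22, -0.015, 0, 0, 0.29, 0, -0.9, -0.22, -0.015, 0, 0, 0.29, 0, -0.9, -0.22, -0.015, 0, 0, 0.29, 0],
)

```text
t: 1.4
eef_pos: [0.4522, 0.0252, 0.4254]
eef_rot: [0.583, 0.813, 0.0, 0.0]
force: [0.9, 1.2, 0.5]
grip_width: 0.0851
grasp_force: 0.0
```

```bash
python3 go.py 622 -255 420 108.7
```

```text
t 1.4 pos [452.2  25.2 425.4] yaw 108.7 shift [-0.5331  0.1183  0.0088] turn [ 0.0004 -0.0002  0.    ] rows 6.0 w 0.0851
```

Emit:
move_arm(
  moves=[-0.533, 0.118, 0.009, 0, 0, 0, 0, -0.533, 0.118, 0.009, 0, 0, 0, 0, -0.533, 0.118, 0.009, 0, 0, 0, 0, -0.533, 0.118, 0.009, 0, 0, 0, 0, -0.533, 0.118, 0.009, 0, 0, 0, 0],
)

```text
t: 2.02
eef_pos: [0.6144, -0.2419, 0.4197]
eef_rot: [0.583, 0.813, 0.0, -0.0]
force: [0.7, -0.2, 0.3]
grip_width: 0.0855
grasp_force: 0.0
```

Emit:
move_arm(
  moves=[-0.025, 0.006, 0, 0, 0, 0, 0, -0.025, 0.006, 0, 0, 0, 0, 0],
)

```text
t: 2.28
eef_pos: [0.622, -0.2537, 0.419]
eef_rot: [0.583, 0.812, 0.0, -0.001]
force: [-0.1, 0.4, -0.3]
grip_width: 0.0855
grasp_force: 0.0
```

```bash
python3 go.py 622 -255 277 108.7; python3 - <<'E'
from h import *
s=bot.sense();im=bot.read_camera("wrist")
cv2.imwrite("pics/w1.png",im[:,:,::-1]);np.save("w1.npy",np.r_[s["eef_pos"],s["eef_rot"]])
crop(im,200,60,440,240,3,"pics/w1c.png")
print(proj("wrist",[[.622,-.255,.1135]],(s["eef_pos"],s["eef_rot"])))
E
```

```text
t 2.27 pos [ 622.  -253.7  419. ] yaw 108.67 shift [-0.0026 -0.0003  0.2366] turn [-0.0008 -0.0013 -0.0004] rows 3.0 w 0.0855
[[320.43087919 189.5407387 ]]
```

View pics/w1.png

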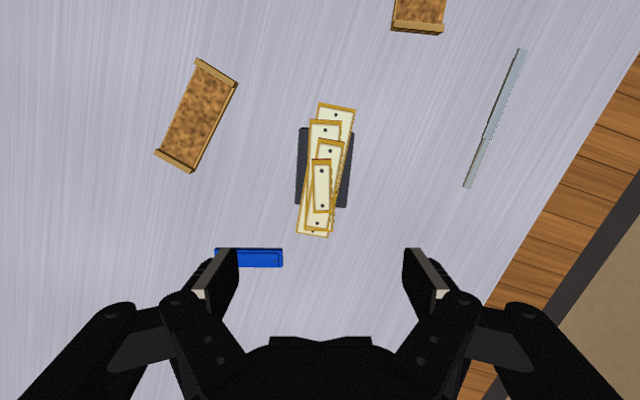

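The stack shows at about (322,170), with the mini on top at (321,186) and lined up with the tool. The diatonic rest is at (197,116) and the blue look-alike at (248,258).

```bash
python3 - <<'E'
from h import *
im=cv2.imread("pics/w1.png")[:,:,::-1]
crop(im,265,90,385,245,5,"pics/w1c.png")
c=cv2.imread("pics/w1c.png")[:600];
crop(im,280,95,380,245,4,"pics/w1c.png")
E
```

```text
(no output)
```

View pics/w1c.png

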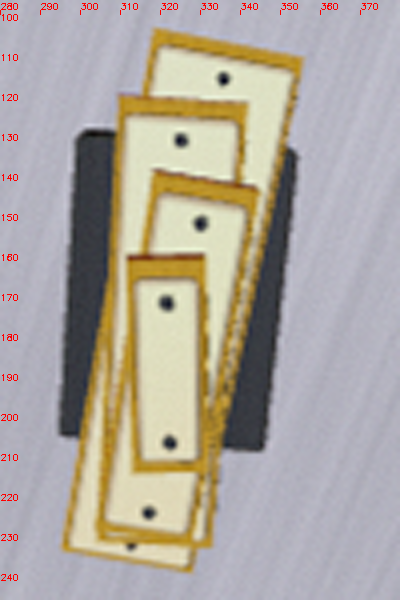

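```bash
python3 - <<'E'
from h import *
p=np.load("w1.npy");pose=(p[:3],p[3:])
c=lambda *a:[(x/4+280,y/4+95) for x,y in a]
D={"mini":(c((127,260),(204,258),(208,468),(135,470)),.1135),"dia":(c((153,170),(260,188),(195,543),(97,535)),.096),
"chr":(c((153,28),(302,58),(192,572),(65,548)),.050)}
def rep(k,P):
    u=(P[0]+P[1]-P[2]-P[3])/2;w=(P[1]+P[2]-P[0]-P[3])/2
    print(k,np.linalg.norm(u).round(1),np.linalg.norm(w).round(1),P.mean(0).round(1),np.degrees(np.arctan2(u[1],u[0])).round(1))
for k,(q,z) in D.items(): rep(k,onz("wrist",q,z,pose)[:,:2]*1000)
q=c((118,94),(247,101),(212,547));P=onz("wrist",q,.075,pose)[:,:2]*1000;rep("tre",np.r_[P,[P[0]+P[2]-P[1]]])
# height check wrist vs top
from est import D as E
for k,i,j in (("mini",0,0),("dia",0,0),("chr",0,0),("chr",1,2),):
    pass
def T(a,b):return tri(*[(o,d[0]) for o,d in (ray("top",[a]),ray("wrist",[b],pose))]).round(4)
# top idx: 0=+y+x,1=-y+x,2=-y-x,3=+y-x ; wrist idx 0=+y-x,1=+y+x,2=-y+x,3=-y-x
for k in("mini","dia","chr"): print(k,[T(E[k][0][a],D[k][0][b])[2] for a,b in((0,1),(1,2),(2,3),(3,0))])
E
```

```text
mini 54.9 18.9 [ 622.7 -251.7] 110.4
dia 101.2 27.7 [ 626.  -255.9] 99.6
chr 164.1 43.0 [ 625.6 -253.1] 98.3
tre 130.6 34.6 [ 623.  -252.5] 105.3
mini len 55.949244440621904 17.7414750484405 ctr [ 620.94142719 -254.27109087] 18.681327899288632
dia len 101.58344186947448 30.197014952372733 ctr [ 623.67295496 -258.62366917] 9.395205451486277
tre len 129.7552951763029 31.976824161907885 ctr [ 620.76452219 -254.03203889] 14.890423195334273
chr len 165.53509119513902 44.257580357805956 ctr [ 622.67222826 -254.85666617] 7.746940741605254
mini 0 [ 0.6207 -0.2244  0.1126]
dia 0 [ 0.6301 -0.2063  0.0933]
tre 0 [ 0.6198 -0.1892  0.0688]
chr 0 [ 0.6353 -0.1706  0.0451]
chr 3 [ 0.5904 -0.1765  0.0501]
chr 1 [ 0.655  -0.3346  0.047 ]
dia rest [ 0.4451 -0.2504  0.0035]
mini [np.float64(0.109), np.float64(0.0858), np.float64(0.1028), np.float64(0.1105)]
dia [np.float64(0.0976), np.float64(0.0779), np.float64(0.0773), np.float64(0.087)]
chr [np.float64(0.0462), np.float64(0.0273), np.float64(0.0297), np.float64(0.0438)]
```

Wrist and top agree to about 3 mm, and the heights match the description. I go down on the mini.

```bash
python3 go.py 622.3 -252.5 275.5 109.8
```

```text
t 2.33 pos [ 621.5 -252.5  419.6] yaw 108.73 shift [-0.001   0.0015  0.2401] turn [-0.0006 -0.0014 -0.0119] rows 3.0 w 0.0853
```

Emit:
move_arm(
  moves=[-0.001, 0.001, 0.08, 0, 0, -0.012, 0, -0.001, 0.001, 0.16, 0, 0, -0.012, 0, -0.001, 0.001, 0.2, 0, 0, -0.012, 0, -0.001, 0.001, 0.24, 0, 0, -0.012, 0, -0.001, 0.001, 0.24, 0, 0, -0.012, 0],
)

```text
t: 2.95
eef_pos: [0.6213, -0.2511, 0.275]
eef_rot: [0.574, 0.819, -0.0, -0.002]
force: [-0.5, 0.4, 1.1]
grip_width: 0.0854
grasp_force: 0.0
```

Emit:
move_arm(
  moves=[0, 0, 0, 0, 0, 0, 0.5, 0, 0, 0, 0, 0, 0, 0.7, 0, 0, 0, 0, 0, 0, 0.8, 0, 0, 0, 0, 0, 0, 0.9, 0, 0, 0, 0, 0, 0, 0.9],
  squeeze=25,
)

```text
t: 3.58
eef_pos: [0.6228, -0.2536, 0.277]
eef_rot: [0.575, 0.818, 0.0, 0.001]
force: [0.6, -0.3, 3.3]
grip_width: 0.0192
grasp_force: 27.2
```

Emit:
move_arm(
  moves=[0, 0, 0, 0, 0, 0, 1, 0, 0, 0, 0, 0, 0, 1],
)

```text
t: 3.82
eef_pos: [0.6228, -0.2535, 0.277]
eef_rot: [0.575, 0.818, 0.0, 0.001]
force: [-0.4, 0.0, 5.3]
grip_width: 0.0194
grasp_force: 27.4
```

Emit:
move_arm(
  moves=[0, 0, -0.02, 0, 0, 0, 1, 0, 0, -0.06, 0, 0, 0, 1, 0, 0, -0.12, 0, 0, 0, 1, 0, 0, -0.15, 0, 0, 0, 1, 0, 0, -0.15, 0, 0, 0, 1],
)

```text
t: 4.45
eef_pos: [0.6229, -0.2536, 0.368]
eef_rot: [0.575, 0.818, 0.0, 0.002]
force: [-1.1, 0.4, -0.9]
grip_width: 0.0195
grasp_force: 26.7
```

```bash
python3 go.py 434.5 271.5 366 102.4;python3 - <<'E'
from h import *
s=bot.sense();im=bot.read_camera("wrist");np.save("w2.npy",np.r_[s["eef_pos"],s["eef_rot"]])
cv2.imwrite("pics/w2.png",im[:,:,::-1])
E
```

```text
t 4.45 pos [ 622.9 -253.6  368. ] yaw 109.81 shift [9.298e-01 1.300e-03 9.000e-04] turn [0.0016 0.0016 0.0824] rows 9.0 w 0.0195
```

View pics/w2.png

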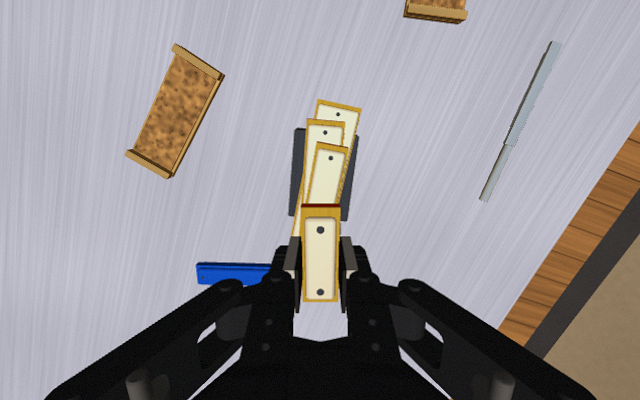

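```bash
python3 - <<'E'
from h import *
p=np.load("w2.npy");pose=(p[:3],p[3:])
P=onz("wrist",[(320,209),(320,302)],p[2]-.277+.1135,pose)
print((R.from_quat(p[3:]).inv().apply(P-p[:3])*1000).round(1))
E
```

```text
[[ 28.7  -0.3 163.4]
 [-26.6  -0.3 163.6]]
```

Emit:
move_arm(
  moves=[0.08, 0, 0, 0, 0, 0.02, 1, 0.17, 0, 0, 0, 0, 0.04, 1, 0.27, 0, 0, 0, 0, 0.08, 1, 0.37, 0, 0, 0, 0, 0.082, 1, 0.47, 0, 0, 0, 0, 0.082, 1],
)

```text
t: 5.12
eef_pos: [0.5257, 0.0135, 0.3647]
eef_rot: [0.627, 0.779, -0.001, -0.001]
force: [0.6, 0.8, 0.1]
grip_width: 0.0191
grasp_force: 26.7
```

```bash
python3 go.py 434.5 271.5 300 102.4
```

```text
t 5.12 pos [525.7  13.5 364.7] yaw 102.4 shift [ 0.4525 -0.0558  0.1084] turn [-0.0016 -0.0008 -0.    ] rows 5.0 w 0.0191
```

Emit:
move_arm(
  moves=[0.1, -0.013, 0, 0, 0, 0, 1, 0.2, -0.025, 0.02, 0, 0, 0, 1, 0.3, -0.037, 0.05, 0, 0, 0, 1, 0.4, -0.05, 0.09, 0, 0, 0, 1, 0.452, -0.056, 0.108, 0, 0, 0, 1],
)

```text
t: 5.75
eef_pos: [0.4335, 0.2712, 0.2989]
eef_rot: [0.626, 0.78, -0.002, -0.001]
force: [1.1, -0.0, 0.1]
grip_width: 0.0196
grasp_force: 26.7
```

```bash
python3 - <<'E'
from h import *
s=bot.sense();im=bot.read_camera("wrist");np.save("w3.npy",np.r_[s["eef_pos"],s["eef_rot"]])
cv2.imwrite("pics/w3.png",im[:,:,::-1]);print(s["eef_pos"])
E
python3 go.py 434.5 271.5 187 102.4
```

```text
[0.43349238 0.27124374 0.29890937]
t 5.8 pos [432.4 273.5 297.8] yaw 102.58 shift [-0.0045  0.0041  0.1846] turn [-0.0044 -0.0018  0.002 ] rows 2.0 w 0.0192
```

View pics/w3.png

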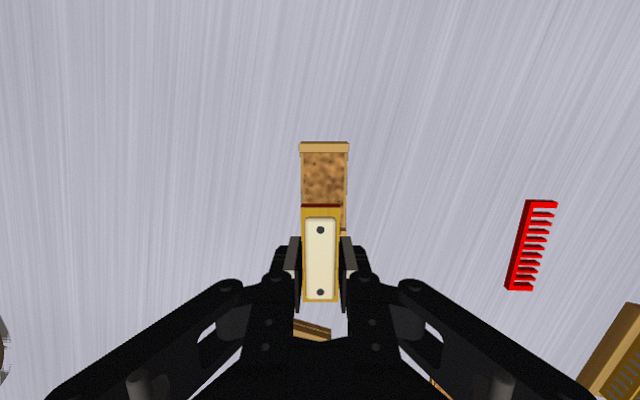

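```bash
python3 - <<'E'
from h import *
p=np.load("w3.npy");pose=(p[:3],p[3:])
P=onz("wrist",[(299,143),(349,143),(324,152)],.018,pose)*1000;print(P.round(1))
u=np.array([np.cos(np.radians(102.4)),np.sin(np.radians(102.4))])
print((P[:2,:2].mean(0)-46*u).round(1))
E
python3 go.py 434.5 271.5 187 102.4
```

```text
[[403.5 313.2  18. ]
 [446.3 322.7  18. ]
 [426.7 310.3  18. ]]
[434.8 273. ]
t 5.8 pos [432.4 273.5 297.8] yaw 102.58 shift [-0.0045  0.0041  0.1846] turn [-0.0044 -0.0018  0.002 ] rows 2.0 w 0.0192
```

Emit:
move_arm(
  moves=[-0.001, 0.0025, 0.06, 0, 0, 0, 1, -0.001, 0.0025, 0.11, 0, 0, 0, 1, -0.001, 0.0025, 0.15, 0, 0, 0, 1, -0.001, 0.0025, 0.175, 0, 0, 0, 1, -0.001, 0.0025, 0.175, 0, 0, 0, 1],
)

```text
t: 6.42
eef_pos: [0.4369, 0.2688, 0.1951]
eef_rot: [0.626, 0.779, -0.002, -0.001]
force: [0.2, 0.3, 0.5]
grip_width: 0.019
grasp_force: 26.7
```

Emit:
move_arm(
  moves=[0, 0, 0.004, 0, 0, 0, 1, 0, 0, 0.008, 0, 0, 0, 1, 0, 0, 0.008, 0, 0, 0, 1],
)

```text
t: 6.8
eef_pos: [0.4375, 0.2693, 0.192]
eef_rot: [0.626, 0.78, 0.0, 0.0]
force: [0.0, -0.1, 0.2]
grip_width: 0.0194
grasp_force: 26.7
```

Emit:
move_arm(
  moves=[0.004, -0.003, 0.004, 0, 0, 0, 1, 0.004, -0.003, 0.007, 0, 0, 0, 1, 0.004, -0.003, 0.007, 0, 0, 0, 1],
)

```text
t: 7.18
eef_pos: [0.435, 0.2712, 0.1872]
eef_rot: [0.626, 0.78, -0.0, -0.0]
force: [-0.3, -0.6, -0.8]
grip_width: 0.019
grasp_force: 26.7
```

```bash
python3 go.py 434.6 272.3 185 102.4
```

```text
t 7.17 pos [435.  271.2 187.2] yaw 102.45 shift [ 0.0019 -0.0002  0.0037] turn [-0.0002  0.      0.0005] rows 1.0 w 0.019
```

Emit:
move_arm(
  moves=[0.001, 0, 0.002, 0, 0, 0, 1, 0.001, 0, 0.004, 0, 0, 0, 1, 0.001, 0, 0.004, 0, 0, 0, 1],
)

```text
t: 7.55
eef_pos: [0.4351, 0.2718, 0.185]
eef_rot: [0.626, 0.78, 0.0, -0.0]
force: [0.2, -0.5, -0.6]
grip_width: 0.0189
grasp_force: 26.8
```

Emit:
move_arm(
  moves=[0, 0, 0.002, 0, 0, 0, 1, 0, 0, 0.002, 0, 0, 0, 1],
)

```text
t: 7.8
eef_pos: [0.435, 0.2718, 0.1849]
eef_rot: [0.626, 0.78, 0.0, 0.0]
force: [-1.3, -0.5, 10.0]
grip_width: 0.0193
grasp_force: 27.8
```

Emit:
move_arm(
  moves=[0, 0, 0.002, 0, 0, 0, 1, 0, 0, 0.002, 0, 0, 0, 1],
)

```text
t: 8.05
eef_pos: [0.4349, 0.2718, 0.1849]
eef_rot: [0.626, 0.78, 0.0, 0.0]
force: [-3.7, -3.0, 19.2]
grip_width: 0.0193
grasp_force: 28.9
```

Emit:
move_arm(
  moves=[0, 0, -0.003, 0, 0, 0, 1, 0, 0, -0.003, 0, 0, 0, 0.8, 0, 0, -0.004, 0, 0, 0, 0.5, 0, 0, -0.004, 0, 0, 0, 0.2, 0, 0, -0.004, 0, 0, 0, 0.2],
)

```text
t: 8.68
eef_pos: [0.4349, 0.2718, 0.1847]
eef_rot: [0.626, 0.78, -0.0, -0.0]
force: [-0.0, -0.3, -0.2]
grip_width: 0.0684
grasp_force: 0.0
```

Emit:
move_arm(
  moves=[0, 0, -0.02, 0, 0, 0, 0, 0, 0, -0.08, 0, 0, 0, 0, 0, 0, -0.15, 0, 0, 0, 0, 0, 0, -0.2, 0, 0, 0, 0, 0, 0, -0.28, 0, 0, 0, 0],
)

```text
t: 9.3
eef_pos: [0.4343, 0.2714, 0.3541]
eef_rot: [0.626, 0.78, -0.001, -0.0]
force: [0.5, 0.9, -0.3]
grip_width: 0.0852
grasp_force: 0.0
```

```bash
python3 - <<'E'
from h import *
s=bot.sense();im=bot.read_camera("wrist");np.save("w4.npy",np.r_[s["eef_pos"],s["eef_rot"]]);print(s["eef_pos"])
cv2.imwrite("pics/w4.png",im[:,:,::-1])
crop(im,270,100,370,250,4,"pics/w4c.png")
E
python3 go.py 625 -255 365 99.5
```

```text
[0.43430009 0.27144606 0.35406024]
t 9.35 pos [436.2 272.4 361.1] yaw 102.45 shift [-0.9262  0.1179 -0.0074] turn [ 0.0073 -0.0018  0.0327] rows 9.0 w 0.0854
```

View pics/w4c.png

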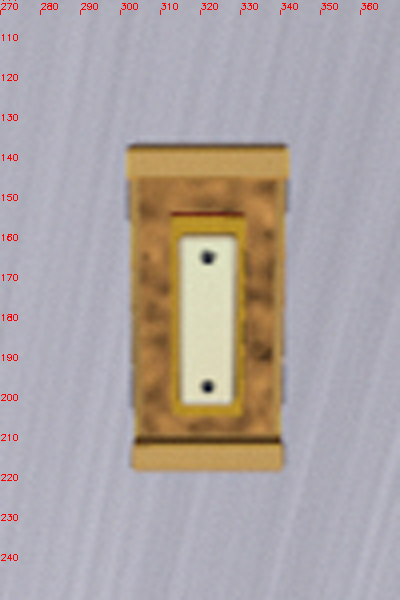

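Mini is flat and centred, at (322,179) in the crop, parallel to the stops. The diatonic is next.

Emit:
move_arm(
  moves=[-0.926, 0.117, -0.007, 0, 0, 0.033, 0, -0.926, 0.117, -0.007, 0, 0, 0.033, 0, -0.926, 0.117, -0.007, 0, 0, 0.033, 0, -0.926, 0.117, -0.007, 0, 0, 0.033, 0, -0.926, 0.117, -0.007, 0, 0, 0.033, 0],
)

```text
t: 9.98
eef_pos: [0.5403, -0.0245, 0.3562]
eef_rot: [0.646, 0.763, 0.001, 0.001]
force: [0.2, 0.8, -0.3]
grip_width: 0.0853
grasp_force: 0.0
```

```bash
python3 go.py 625.5 -256.5 340 99.5
```

```text
t 9.97 pos [540.3 -24.5 356.2] yaw 99.46 shift [-0.4048  0.0765  0.0271] turn [ 0.001   0.     -0.0005] rows 4.0 w 0.0853
```

Emit:
move_arm(
  moves=[-0.405, 0.0765, 0.027, 0, 0, 0, 0, -0.405, 0.0765, 0.027, 0, 0, 0, 0, -0.405, 0.0765, 0.027, 0, 0, 0, 0, -0.405, 0.0765, 0.027, 0, 0, 0, 0, -0.405, 0.0765, 0.027, 0, 0, 0, 0],
)

```text
t: 10.6
eef_pos: [0.626, -0.2592, 0.3383]
eef_rot: [0.648, 0.762, -0.0, 0.001]
force: [-0.7, 0.5, -0.4]
grip_width: 0.0854
grasp_force: 0.0
```

Emit:
move_arm(
  moves=[0, 0, 0, 0, 0, 0, 0, 0, 0, 0, 0, 0, 0, 0],
)

```text
t: 10.85
eef_pos: [0.6248, -0.2533, 0.3396]
eef_rot: [0.646, 0.763, 0.0, -0.0]
force: [-0.2, -0.3, -0.4]
grip_width: 0.0852
grasp_force: 0.0
```

```bash
python3 go.py 625.5 -256.5 259 99.5
```

```text
t 10.85 pos [ 624.8 -253.3  339.6] yaw 99.54 shift [-0.0056  0.0002  0.1344] turn [ 0.0001 -0.0003  0.0004] rows 2.0 w 0.0852
```

Emit:
move_arm(
  moves=[-0.005, 0, 0.05, 0, 0, 0, 0, -0.005, 0, 0.1, 0, 0, 0, 0, -0.005, 0, 0.12, 0, 0, 0, 0, -0.005, 0, 0.134, 0, 0, 0, 0, -0.005, 0, 0.134, 0, 0, 0, 0],
)

```text
t: 11.48
eef_pos: [0.6258, -0.2573, 0.259]
eef_rot: [0.646, 0.763, 0.0, 0.0]
force: [-0.5, -0.7, 0.2]
grip_width: 0.0852
grasp_force: 0.0
```

Emit:
move_arm(
  moves=[0, 0, 0, 0, 0, 0, 0.4, 0, 0, 0, 0, 0, 0, 0.6, 0, 0, 0, 0, 0, 0, 0.8, 0, 0, 0, 0, 0, 0, 0.9, 0, 0, 0, 0, 0, 0, 1],
  squeeze=30,
)

```text
t: 12.1
eef_pos: [0.6259, -0.2578, 0.2592]
eef_rot: [0.646, 0.763, 0.0, 0.001]
force: [0.5, 0.1, 3.3]
grip_width: 0.0273
grasp_force: 30.3
```

Emit:
move_arm(
  moves=[0, 0, -0.015, 0, 0, 0, 1, 0, 0, -0.05, 0, 0, 0, 1, 0, 0, -0.1, 0, 0, 0, 1, 0, 0, -0.15, 0, 0, 0, 1, 0, 0, -0.15, 0, 0, 0, 1],
)

```text
t: 12.72
eef_pos: [0.6263, -0.2579, 0.3515]
eef_rot: [0.646, 0.763, 0.001, 0.003]
force: [-0.5, -0.0, -0.7]
grip_width: 0.0268
grasp_force: 29.9
```

```bash
python3 - <<'E'
from h import *
s=bot.sense();im=bot.read_camera("wrist");np.save("w5.npy",np.r_[s["eef_pos"],s["eef_rot"]]);print(s["eef_pos"])
cv2.imwrite("pics/w5.png",im[:,:,::-1])
E
python3 go.py 446 -246 300 76.8
```

```text
[ 0.62628095 -0.25792615  0.35151611]
t 12.78 pos [ 625.8 -257.7  349.4] yaw 99.47 shift [ 0.0685 -0.2924  0.0818] turn [0.001  0.0004 0.2519] rows 3.0 w 0.0273
```

View pics/w5.png

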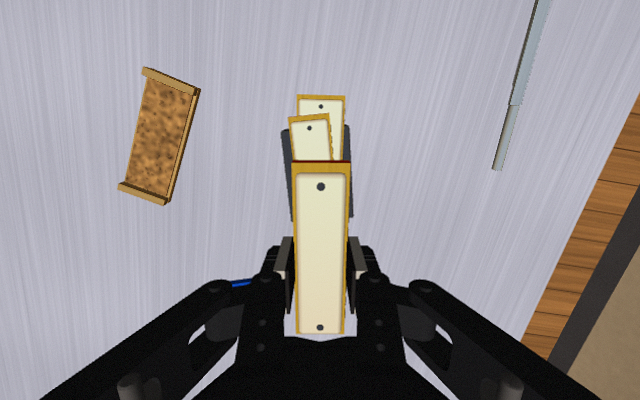

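```bash
python3 - <<'E'
from h import *
p=np.load("w5.npy");pose=(p[:3],p[3:])
P=onz("wrist",[(320,165),(320,334)],p[2]-.163,pose)
print((R.from_quat(p[3:]).inv().apply(P-p[:3])*1000).round(1))
Q=onz("wrist",[(146,67),(200,89),(167,204),(119,185)],.018,pose)*1000
u=(Q[0]+Q[1]-Q[2]-Q[3])/2;print(Q.mean(0).round(1),np.linalg.norm(u),np.degrees(np.arctan2(u[1],u[0])))
E
```

```text
[[ 51.1  -0.3 162.8]
 [-48.4  -0.3 163.2]]
[ 451.3 -243.    18. ] 131.43280158157216 75.91399031046419
```

```bash
python3 go.py 447.7 -246.5 300 76.6
```

```text
t 12.78 pos [ 625.8 -257.7  349.4] yaw 99.47 shift [ 0.0672 -0.2898  0.0818] turn [0.001  0.0004 0.2541] rows 3.0 w 0.0273
```

Emit:
move_arm(
  moves=[0.013, -0.05, 0, 0, 0, 0.05, 1, 0.026, -0.12, 0, 0, 0, 0.1, 1, 0.045, -0.2, 0.02, 0, 0, 0.17, 1, 0.06, -0.26, 0.06, 0, 0, 0.23, 1, 0.067, -0.29, 0.082, 0, 0, 0.254, 1],
)

```text
t: 13.4
eef_pos: [0.4443, -0.2452, 0.2967]
eef_rot: [0.785, 0.619, -0.001, -0.003]
force: [0.8, -0.2, -0.8]
grip_width: 0.0271
grasp_force: 30.0
```

Emit:
move_arm(
  moves=[0, 0, 0, 0, 0, 0, 1, 0, 0, 0, 0, 0, 0, 1],
)

```text
t: 13.65
eef_pos: [0.4483, -0.247, 0.2994]
eef_rot: [0.785, 0.62, 0.0, 0.0]
force: [0.7, -0.3, -0.3]
grip_width: 0.0269
grasp_force: 30.0
```

```bash
python3 - <<'E'
from h import *
s=bot.sense();im=bot.read_camera("wrist");np.save("w6.npy",np.r_[s["eef_pos"],s["eef_rot"]]);print(s["eef_pos"])
cv2.imwrite("pics/w6.png",im[:,:,::-1])
crop(im,220,20,420,170,4,"pics/w6c.png")
p=(s["eef_pos"],s["eef_rot"])
E
python3 go.py 447.7 -246.5 195 76.6
```

```text
[ 0.44831255 -0.24695412  0.29940083]
t 13.7 pos [ 448.6 -247.   299.7] yaw 76.64 shift [ 0.0006 -0.0019  0.1745] turn [0.0009 0.0002 0.0005] rows 2.0 w 0.0271
```

View pics/w6c.png

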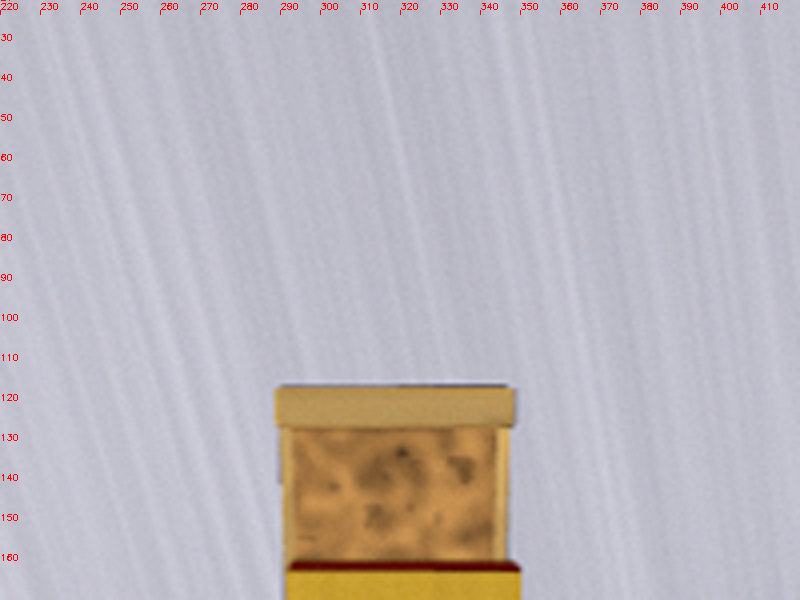

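```bash
python3 - <<'E'
from h import *
p=np.load("w6.npy");pose=(p[:3],p[3:])
P=onz("wrist",[(289,117),(348.75,117),(318.9,127)],.018,pose)*1000
a=np.radians(76.6);u=np.array([np.cos(a),np.sin(a)])
print(np.linalg.norm(P[0]-P[1]),(P[:2,:2].mean(0)-68*u).round(1),(P[2,:2]-60*u).round(1))
E
```

```text
51.12185643474611 [ 447.5 -245.4] [ 447.4 -245.7]
```

Emit:
move_arm(
  moves=[0, -0.002, 0.06, 0, 0, 0, 1, 0, -0.002, 0.11, 0, 0, 0, 1, 0, -0.002, 0.15, 0, 0, 0, 1, 0, -0.002, 0.175, 0, 0, 0, 1, 0, -0.002, 0.182, 0, 0, 0, 1],
)

```text
t: 14.32
eef_pos: [0.4469, -0.2464, 0.1897]
eef_rot: [0.785, 0.62, -0.0, -0.0]
force: [-0.9, 0.2, -1.5]
grip_width: 0.0267
grasp_force: 30.0
```

Emit:
move_arm(
  moves=[0, 0, 0, 0, 0, 0, 1, 0, 0, 0.002, 0, 0, 0, 1, 0, 0, 0.002, 0, 0, 0, 1],
)

```text
t: 14.7
eef_pos: [0.4465, -0.2465, 0.1897]
eef_rot: [0.785, 0.62, 0.0, 0.001]
force: [-0.3, 0.2, -0.6]
grip_width: 0.0268
grasp_force: 30.0
```

```bash
python3 go.py 447.1 -246.8 187 76.6
```

```text
t 14.7 pos [ 446.5 -246.5  189.7] yaw 76.6 shift [-0.0003  0.0011  0.0045] turn [0.0008 0.0003 0.    ] rows 1.0 w 0.0268
```

Emit:
move_arm(
  moves=[0, 0, 0.002, 0, 0, 0, 1, 0, 0, 0.003, 0, 0, 0, 1, 0, 0, 0.003, 0, 0, 0, 1],
)

```text
t: 15.08
eef_pos: [0.4463, -0.2463, 0.1873]
eef_rot: [0.785, 0.62, 0.0, -0.0]
force: [0.3, -0.2, -1.9]
grip_width: 0.0271
grasp_force: 30.0
```

Emit:
move_arm(
  moves=[0, 0, 0.002, 0, 0, 0, 1, 0, 0, 0.002, 0, 0, 0, 1],
)

```text
t: 15.32
eef_pos: [0.4463, -0.2463, 0.1872]
eef_rot: [0.785, 0.62, 0.0, 0.0]
force: [-1.9, 1.6, 8.8]
grip_width: 0.027
grasp_force: 31.0
```

Contact at 187 mm, as predicted. I release.

Emit:
move_arm(
  moves=[0, 0, -0.001, 0, 0, 0, 1, 0, 0, -0.001, 0, 0, 0, 0.6, 0, 0, -0.002, 0, 0, 0, 0.4, 0, 0, -0.002, 0, 0, 0, 0.1, 0, 0, -0.002, 0, 0, 0, 0],
)

```text
t: 15.95
eef_pos: [0.4463, -0.2463, 0.1872]
eef_rot: [0.785, 0.62, 0.0, -0.0]
force: [-0.2, -0.1, -0.4]
grip_width: 0.0842
grasp_force: 0.0
```

Emit:
move_arm(
  moves=[0, 0, -0.02, 0, 0, 0, 0, 0, 0, -0.08, 0, 0, 0, 0, 0, 0, -0.15, 0, 0, 0, 0, 0, 0, -0.2, 0, 0, 0, 0, 0, 0, -0.25, 0, 0, 0, 0],
)

```text
t: 16.58
eef_pos: [0.4461, -0.2462, 0.3394]
eef_rot: [0.785, 0.62, 0.0, 0.001]
force: [0.5, 0.1, -0.3]
grip_width: 0.0859
grasp_force: 0.0
```

```bash
python3 - <<'E'
from h import *
s=bot.sense();im=bot.read_camera("wrist");np.save("w7.npy",np.r_[s["eef_pos"],s["eef_rot"]])
cv2.imwrite("pics/w7.png",im[:,:,::-1])
E
python3 go.py 622.5 -253.5 340 105.2
```

```text
t 16.62 pos [ 447.2 -246.9  343.2] yaw 76.61 shift [0.057  0.2868 0.0075] turn [ 0.0046  0.0035 -0.3176] rows 3.0 w 0.0855
```

Emit:
move_arm(
  moves=[0.057, 0.287, 0.007, 0, 0, -0.3176, 0, 0.057, 0.287, 0.007, 0, 0, -0.3176, 0, 0.057, 0.287, 0.007, 0, 0, -0.3176, 0, 0.057, 0.287, 0.007, 0, 0, -0.3176, 0, 0.057, 0.287, 0.007, 0, 0, -0.3176, 0],
)

```text
t: 17.25
eef_pos: [0.6212, -0.2527, 0.3327]
eef_rot: [0.608, 0.794, -0.0, -0.001]
force: [0.2, -1.2, 0.9]
grip_width: 0.0851
grasp_force: 0.0
```

Emit:
move_arm(
  moves=[0, 0, 0, 0, 0, 0, 0],
)

```text
t: 17.38
eef_pos: [0.6205, -0.2529, 0.3334]
eef_rot: [0.608, 0.794, -0.0, -0.0]
force: [-0.7, 0.9, -0.4]
grip_width: 0.0851
grasp_force: 0.0
```

```bash
python3 go.py 622.8 -253 234 105.2
```

```text
t 17.38 pos [ 620.5 -252.9  333.4] yaw 105.14 shift [-0.0012  0.0038  0.1657] turn [-0.0004 -0.0002 -0.0007] rows 2.0 w 0.0851
```

Emit:
move_arm(
  moves=[-0.001, 0.0035, 0.05, 0, 0, 0, 0, -0.001, 0.0035, 0.1, 0, 0, 0, 0, -0.001, 0.0035, 0.14, 0, 0, 0, 0, -0.001, 0.0035, 0.166, 0, 0, 0, 0, -0.001, 0.0035, 0.166, 0, 0, 0, 0],
)

```text
t: 18.0
eef_pos: [0.6231, -0.2529, 0.2328]
eef_rot: [0.608, 0.794, -0.0, -0.001]
force: [0.4, 0.2, -0.0]
grip_width: 0.0855
grasp_force: 0.0
```

Emit:
move_arm(
  moves=[0, 0, 0, 0, 0, 0, 0.3, 0, 0, 0, 0, 0, 0, 0.5, 0, 0, 0, 0, 0, 0, 0.7, 0, 0, 0, 0, 0, 0, 0.9, 0, 0, 0, 0, 0, 0, 1],
  squeeze=35,
)

```text
t: 18.62
eef_pos: [0.6242, -0.2531, 0.2346]
eef_rot: [0.607, 0.794, 0.0, 0.001]
force: [-0.3, 0.2, 5.0]
grip_width: 0.034
grasp_force: 36.8
```

Emit:
move_arm(
  moves=[0, 0, -0.01, 0, 0, 0, 1, 0, 0, -0.05, 0, 0, 0, 1, 0, 0, -0.1, 0, 0, 0, 1, 0, 0, -0.16, 0, 0, 0, 1, 0, 0, -0.18, 0, 0, 0, 1],
)

```text
t: 19.25
eef_pos: [0.6243, -0.2531, 0.3435]
eef_rot: [0.607, 0.794, 0.0, 0.002]
force: [0.3, -1.2, -2.7]
grip_width: 0.0338
grasp_force: 36.0
```

```bash
python3 - <<'E'
from h import *
s=bot.sense();im=bot.read_camera("wrist");np.save("w8.npy",np.r_[s["eef_pos"],s["eef_rot"]])
cv2.imwrite("pics/w8.png",im[:,:,::-1])
E
python3 go.py 655.5 18 340 102.8
```

```text
t 19.3 pos [ 624.3 -253.1  344. ] yaw 105.19 shift [0.4225 0.1686 0.006 ] turn [0.0019 0.0016 0.0266] rows 5.0 w 0.0342
```

View pics/w8.png

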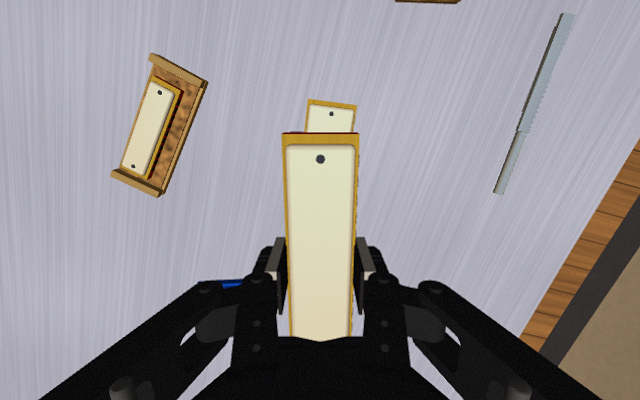

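Tremolo is gripped square, with its far end at (320,136). The diatonic lies in its rest at about (155,128).

```bash
python3 - <<'E'
from h import *
p=np.load("w8.npy");pose=(p[:3],p[3:])
P=onz("wrist",[(320,136)],p[2]-.1595,pose)
print((R.from_quat(p[3:]).inv().apply(P-p[:3])*1000).round(1))
# diatonic: top cover holes, z=.030 ; rest corners, z=.018
H=onz("wrist",[(159.5,92),(133,166)],.030,pose)*1000;print("dia",H.mean(0).round(1))
P=onz("wrist",[(151,54),(207,82),(160,195),(111,173)],.018,pose)*1000;print("rest",P.mean(0).round(1))
cv2.imwrite("pics/top2.png",bot.read_camera("top")[:,:,::-1])
E
python3 go.py 655.5 18 320 102.8
```

```text
[[ 64.9  -0.3 159.4]]
dia [ 446.3 -244.3   30. ]
rest [ 449.9 -243.5   18. ]
t 19.35 pos [ 624.  -253.   342.3] yaw 105.19 shift [0.4222 0.1689 0.0369] turn [0.0009 0.0007 0.0266] rows 5.0 w 0.0341
```

Emit:
move_arm(
  moves=[0.06, 0.02, 0, 0, 0, 0, 1, 0.14, 0.055, 0.01, 0, 0, 0.01, 1, 0.22, 0.088, 0.02, 0, 0, 0.026, 1, 0.3, 0.12, 0.03, 0, 0, 0.026, 1, 0.37, 0.148, 0.037, 0, 0, 0.026, 1],
)

```text
t: 19.98
eef_pos: [0.6508, -0.0135, 0.3165]
eef_rot: [0.623, 0.782, -0.001, -0.002]
force: [1.8, -0.3, -2.7]
grip_width: 0.0342
grasp_force: 36.0
```

Emit:
move_arm(
  moves=[0.03, 0.012, 0, 0, 0, 0, 1, 0.052, 0.021, 0, 0, 0, 0, 1, 0.052, 0.021, 0, 0, 0, 0, 1],
)

```text
t: 20.35
eef_pos: [0.6569, 0.0178, 0.3188]
eef_rot: [0.623, 0.782, -0.0, -0.0]
force: [-0.5, -0.5, -2.0]
grip_width: 0.034
grasp_force: 36.0
```

```bash
python3 - <<'E'
from h import *
s=bot.sense();im=bot.read_camera("wrist");np.save("w9.npy",np.r_[s["eef_pos"],s["eef_rot"]]);pose=(s["eef_pos"],s["eef_rot"])
cv2.imwrite("pics/w9.png",im[:,:,::-1])
# rest: mask maple/cork ahead of the held harmonica
g=cv2.cvtColor(im[:,:,::-1].copy(),cv2.COLOR_BGR2HSV)
m=cv2.inRange(g,(5,70,60),(30,255,255));m[130:]=0
n,l,st,c=cv2.connectedComponentsWithStats(m)
for i in range(1,n):
    if st[i,4]>200: print(st[i],c[i].round(1))
a=np.radians(102.8);u=np.array([np.cos(a),np.sin(a)]);v=np.array([-u[1],u[0]])
C=np.array([.6555,.018]);K=[C+83e-3*u+.0295*v,C+83e-3*u-.0295*v]
print("expected stop corners",proj("wrist",[[*k,.018] for k in K],pose).round(1).tolist())
E
python3 go.py 655.5 18 187 102.8
```

```text
[  472     0   145   130 10753] [541.7  63.5]
[  61   14   94  116 8049] [104.2  78.9]
[ 289  100   64   30 1851] [320.4 114.3]
expected stop corners [[286.8, 100.1], [351.9, 100.2]]
t 20.4 pos [656.9  17.  319. ] yaw 102.84 shift [ 0.0022 -0.0018  0.2201] turn [-0.0003  0.0005  0.0004] rows 3.0 w 0.0341
```

Emit:
move_arm(
  moves=[0.001, -0.001, 0.07, 0, 0, 0, 1, 0.001, -0.001, 0.14, 0, 0, 0, 1, 0.001, -0.001, 0.18, 0, 0, 0, 1, 0.001, -0.001, 0.205, 0, 0, 0, 1, 0.001, -0.001, 0.213, 0, 0, 0, 1],
)

```text
t: 21.02
eef_pos: [0.6561, 0.0172, 0.191]
eef_rot: [0.624, 0.781, -0.0, -0.0]
force: [0.7, 1.2, -1.7]
grip_width: 0.0338
grasp_force: 35.9
```

Emit:
move_arm(
  moves=[0, 0, 0, 0, 0, 0, 1, 0, 0, 0.003, 0, 0, 0, 1, 0, 0, 0.003, 0, 0, 0, 1],
)

```text
t: 21.4
eef_pos: [0.6563, 0.0182, 0.1905]
eef_rot: [0.623, 0.782, 0.0, 0.001]
force: [-0.2, -0.3, -1.6]
grip_width: 0.0342
grasp_force: 36.0
```

```bash
python3 go.py 656.2 18 186.5 102.8
```

```text
t 21.4 pos [656.3  18.2 190.5] yaw 102.86 shift [-0.0004 -0.0002  0.0066] turn [0.0008 0.0002 0.0006] rows 1.0 w 0.0342
```

Emit:
move_arm(
  moves=[0, 0, 0.003, 0, 0, 0, 1, 0, 0, 0.005, 0, 0, 0, 1, 0, 0, 0.005, 0, 0, 0, 1],
)

```text
t: 21.78
eef_pos: [0.6561, 0.0182, 0.1866]
eef_rot: [0.624, 0.782, 0.0, -0.0]
force: [0.9, -0.3, -1.8]
grip_width: 0.0341
grasp_force: 36.0
```

Emit:
move_arm(
  moves=[0, 0, 0.002, 0, 0, 0, 1, 0, 0, 0.002, 0, 0, 0, 1],
)

```text
t: 22.02
eef_pos: [0.656, 0.0182, 0.1866]
eef_rot: [0.624, 0.782, 0.0, 0.0]
force: [-1.9, 0.4, 5.6]
grip_width: 0.0342
grasp_force: 36.8
```

Contact. I release and rise.

Emit:
move_arm(
  moves=[0, 0, -0.001, 0, 0, 0, 1, 0, 0, -0.001, 0, 0, 0, 0.5, 0, 0, -0.002, 0, 0, 0, 0.3, 0, 0, -0.002, 0, 0, 0, 0.1, 0, 0, -0.002, 0, 0, 0, 0],
)

```text
t: 22.65
eef_pos: [0.6562, 0.0182, 0.1866]
eef_rot: [0.624, 0.782, 0.0, -0.0]
force: [-0.1, 0.1, 0.7]
grip_width: 0.0853
grasp_force: 0.0
```

Emit:
move_arm(
  moves=[0, 0, -0.02, 0, 0, 0, 0, 0, 0, -0.08, 0, 0, 0, 0, 0, 0, -0.15, 0, 0, 0, 0, 0, 0, -0.2, 0, 0, 0, 0, 0, 0, -0.2, 0, 0, 0, 0],
)

```text
t: 23.28
eef_pos: [0.657, 0.0182, 0.3108]
eef_rot: [0.624, 0.782, 0.002, 0.003]
force: [-1.3, 0.4, -1.0]
grip_width: 0.0858
grasp_force: 0.0
```

```bash
python3 go.py 625.2 -253.5 310 98.2
```

```text
t 23.27 pos [657.   18.2 310.8] yaw 102.85 shift [-0.4297 -0.1524  0.0011] turn [0.0047 0.0012 0.0517] rows 5.0 w 0.0858
```

Emit:
move_arm(
  moves=[-0.43, -0.152, 0, 0, 0, 0.052, 0, -0.43, -0.152, 0, 0, 0, 0.052, 0, -0.43, -0.152, 0, 0, 0, 0.052, 0, -0.43, -0.152, 0, 0, 0, 0.052, 0, -0.43, -0.152, 0, 0, 0, 0.052, 0],
)

```text
t: 23.9
eef_pos: [0.6235, -0.2571, 0.3054]
eef_rot: [0.656, 0.755, -0.001, -0.001]
force: [-0.3, -0.1, -0.1]
grip_width: 0.0853
grasp_force: 0.0
```

Emit:
move_arm(
  moves=[0, 0, 0, 0, 0, 0, 0, 0, 0, 0, 0, 0, 0, 0],
)

```text
t: 24.15
eef_pos: [0.6246, -0.2521, 0.3062]
eef_rot: [0.655, 0.756, 0.0, -0.001]
force: [-0.0, -0.2, -0.6]
grip_width: 0.0853
grasp_force: 0.0
```

```bash
python3 go.py 625.2 -253.5 206 98.2;  python3 - <<'E'
from h import *
s=bot.sense();im=bot.read_camera("wrist");np.save("w10.npy",np.r_[s["eef_pos"],s["eef_rot"]]);pose=(s["eef_pos"],s["eef_rot"])
cv2.imwrite("pics/w10.png",im[:,:,::-1])
g=cv2.cvtColor(im[:,:,::-1].copy(),cv2.COLOR_BGR2HSV)
m=cv2.inRange(g,(15,120,90),(30,255,255));m[:,:250]=0;m[:,400:]=0
n,l,st,c=cv2.connectedComponentsWithStats(m)
for i in range(1,n):
    if st[i,4]>150:
        ys,xs=np.where(l==i);P=onz("wrist",np.c_[xs,ys],.05,pose)[:,:2]*1000
        print(st[i],c[i].round(1),cv2.minAreaRect(P.astype(np.float32)))
E
```

```text
t 24.15 pos [ 624.6 -252.1  306.2] yaw 98.21 shift [-0.0028  0.0008  0.1669] turn [-0.0004 -0.0013  0.0002] rows 2.0 w 0.0853
[293 103  58 186 989] [322.6 166.1] ((624.8670654296875, -252.91787719726562), (44.64762878417969, 163.86526489257812), 7.906416416168213)
```

Emit:
move_arm(
  moves=[-0.002, 0.001, 0.05, 0, 0, 0, 0, -0.002, 0.001, 0.1, 0, 0, 0, 0, -0.002, 0.001, 0.14, 0, 0, 0, 0, -0.002, 0.001, 0.167, 0, 0, 0, 0, -0.002, 0.001, 0.167, 0, 0, 0, 0],
)

```text
t: 24.82
eef_pos: [0.6252, -0.2534, 0.2053]
eef_rot: [0.654, 0.756, -0.0, -0.001]
force: [0.4, 0.5, 0.5]
grip_width: 0.0859
grasp_force: 0.0
```

Emit:
move_arm(
  moves=[0, 0, 0, 0, 0, 0, 0.2, 0, 0, 0, 0, 0, 0, 0.4, 0, 0, 0, 0, 0, 0, 0.6, 0, 0, 0, 0, 0, 0, 0.8, 0, 0, 0, 0, 0, 0, 1],
  squeeze=50,
)

```text
t: 25.45
eef_pos: [0.6257, -0.255, 0.2079]
eef_rot: [0.655, 0.756, 0.0, 0.001]
force: [-0.5, 0.8, 6.3]
grip_width: 0.043
grasp_force: 53.1
```

Emit:
move_arm(
  moves=[0, 0, -0.01, 0, 0, 0, 1, 0, 0, -0.04, 0, 0, 0, 1, 0, 0, -0.09, 0, 0, 0, 1, 0, 0, -0.14, 0, 0, 0, 1, 0, 0, -0.16, 0, 0, 0, 1],
)

```text
t: 26.08
eef_pos: [0.6257, -0.255, 0.3052]
eef_rot: [0.655, 0.756, 0.0, 0.002]
force: [0.7, -0.3, -2.4]
grip_width: 0.0427
grasp_force: 52.2
```

```bash
python3 - <<'E'
from h import *
s=bot.sense();im=bot.read_camera("wrist");np.save("w11.npy",np.r_[s["eef_pos"],s["eef_rot"]])
cv2.imwrite("pics/w11.png",im[:,:,::-1])
E
python3 go.py 435 13.3 310 82.8
```

```text
t 26.12 pos [ 625.8 -255.   305.9] yaw 98.17 shift [ 0.4878 -0.2512 -0.0092] turn [0.0027 0.0014 0.1708] rows 6.0 w 0.0427
```

View pics/w11.png

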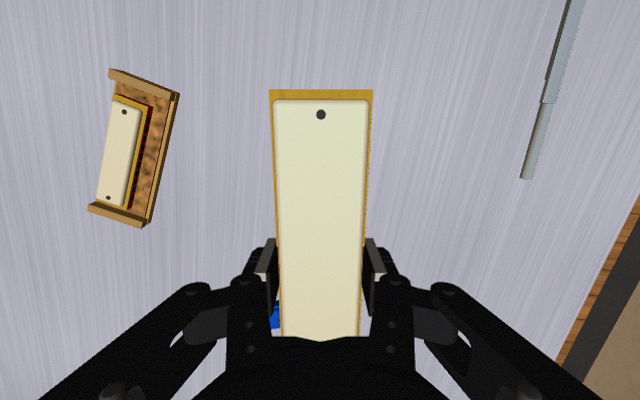

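```bash
python3 - <<'E'
from h import *
p=np.load("w11.npy");pose=(p[:3],p[3:])
P=onz("wrist",[(320,90)],p[2]-.1575,pose)
print((R.from_quat(p[3:]).inv().apply(P-p[:3])*1000).round(1))
E
```

```text
[[ 84.1  -0.3 157.3]]
```

Emit:
move_arm(
  moves=[0.06, -0.03, 0, 0, 0, 0.03, 1, 0.13, -0.067, -0.009, 0, 0, 0.06, 1, 0.21, -0.108, -0.009, 0, 0, 0.1, 1, 0.29, -0.149, -0.009, 0, 0, 0.14, 1, 0.37, -0.19, -0.009, 0, 0, 0.171, 1],
)

```text
t: 26.75
eef_pos: [0.4793, -0.0498, 0.3071]
eef_rot: [0.751, 0.66, -0.0, -0.001]
force: [0.3, 0.8, -1.9]
grip_width: 0.043
grasp_force: 52.2
```

```bash
python3 go.py 435 13.3 310 82.8
```

```text
t 26.75 pos [479.3 -49.8 307.1] yaw 82.65 shift [ 0.0949 -0.0867 -0.0047] turn [-0.0011 -0.0004 -0.0016] rows 2.0 w 0.043
```

Emit:
move_arm(
  moves=[0.04, -0.04, -0.005, 0, 0, -0.001, 1, 0.075, -0.07, -0.005, 0, 0, -0.001, 1, 0.092, -0.087, -0.005, 0, 0, -0.001, 1, 0.092, -0.087, -0.005, 0, 0, -0.001, 1],
)

```text
t: 27.25
eef_pos: [0.4356, 0.0105, 0.3106]
eef_rot: [0.749, 0.662, -0.0, -0.0]
force: [0.3, -0.2, -2.9]
grip_width: 0.0424
grasp_force: 52.2
```

```bash
python3 - <<'E'
from h import *
s=bot.sense();im=bot.read_camera("wrist");np.save("w12.npy",np.r_[s["eef_pos"],s["eef_rot"]]);pose=(s["eef_pos"],s["eef_rot"])
cv2.imwrite("pics/w12.png",im[:,:,::-1])
g=cv2.cvtColor(im[:,:,::-1].copy(),cv2.COLOR_BGR2HSV)
m=cv2.inRange(g,(5,70,60),(30,255,255));m[86:]=0
n,l,st,c=cv2.connectedComponentsWithStats(m)
for i in range(1,n):
    if st[i,4]>100: print(st[i],c[i].round(1))
a=np.radians(82.8);u=np.array([np.cos(a),np.sin(a)]);v=np.array([-u[1],u[0]])
C=np.array([.435,.0133]);K=[C+.1005*u+.034*v,C+.1005*u-.034*v]
print("expected",proj("wrist",[[*k,.018] for k in K],pose).round(1).tolist())
E
python3 go.py 434.8 11.7 187.5 82.8
```

```text
[ 500   49   84   37 1732] [546.5  71.9]
[280  75  79  11 858] [319.3  80. ]
expected [[280.3, 75.3], [359.7, 75.5]]
t 27.3 pos [436.4   9.9 310.8] yaw 82.9 shift [ 0.0027 -0.0031  0.2055] turn [0.0004 0.0003 0.0011] rows 2.0 w 0.0426
```

Emit:
move_arm(
  moves=[0.002, -0.002, 0.06, 0, 0, 0, 1, 0.002, -0.002, 0.12, 0, 0, 0, 1, 0.002, -0.002, 0.165, 0, 0, 0, 1, 0.002, -0.002, 0.19, 0, 0, 0, 1, 0.002, -0.002, 0.198, 0, 0, 0, 1],
)

```text
t: 27.92
eef_pos: [0.4358, 0.0106, 0.1911]
eef_rot: [0.75, 0.661, -0.0, -0.0]
force: [-0.3, 0.3, -3.2]
grip_width: 0.0425
grasp_force: 52.1
```

Emit:
move_arm(
  moves=[0, 0, 0, 0, 0, 0, 1, 0, 0, 0.003, 0, 0, 0, 1, 0, 0, 0.003, 0, 0, 0, 1],
)

```text
t: 28.3
eef_pos: [0.4353, 0.0114, 0.1908]
eef_rot: [0.75, 0.662, 0.0, 0.0]
force: [-0.2, 0.1, -2.0]
grip_width: 0.0426
grasp_force: 52.2
```

```bash
python3 go.py 434.8 11.7 187.5 82.8
```

```text
t 28.3 pos [435.3  11.4 190.8] yaw 82.87 shift [ 0.0004 -0.0009  0.0054] turn [ 0.0008 -0.      0.0007] rows 1.0 w 0.0426
```

Emit:
move_arm(
  moves=[0, 0, 0.002, 0, 0, 0, 1, 0, 0, 0.004, 0, 0, 0, 1, 0, 0, 0.004, 0, 0, 0, 1],
)

```text
t: 28.68
eef_pos: [0.435, 0.0115, 0.1879]
eef_rot: [0.75, 0.662, 0.0, 0.0]
force: [0.1, 0.5, -3.4]
grip_width: 0.0426
grasp_force: 52.2
```

Emit:
move_arm(
  moves=[0, 0, 0.002, 0, 0, 0, 1, 0, 0, 0.002, 0, 0, 0, 1],
)

```text
t: 28.92
eef_pos: [0.435, 0.0115, 0.1878]
eef_rot: [0.75, 0.662, 0.0, 0.0]
force: [-4.0, 0.5, 9.7]
grip_width: 0.0427
grasp_force: 53.6
```

Contact. I release and rise well clear, moving back so the top camera can see.

Emit:
move_arm(
  moves=[0, 0, -0.001, 0, 0, 0, 1, 0, 0, -0.001, 0, 0, 0, 0.4, 0, 0, -0.002, 0, 0, 0, 0.2, 0, 0, -0.002, 0, 0, 0, 0.1, 0, 0, -0.002, 0, 0, 0, 0],
)

```text
t: 29.55
eef_pos: [0.4351, 0.0115, 0.1878]
eef_rot: [0.75, 0.662, 0.0, -0.0]
force: [-1.0, 0.6, 0.4]
grip_width: 0.0853
grasp_force: 0.0
```

Emit:
move_arm(
  moves=[0, 0, -0.02, 0, 0, 0, 0, 0, 0, -0.08, 0, 0, 0, 0, 0, 0, -0.15, 0, 0, 0, 0, 0, 0, -0.25, 0, 0, 0, 0, 0, 0, -0.33, 0, 0, 0, 0],
)

```text
t: 30.18
eef_pos: [0.4347, 0.0115, 0.3891]
eef_rot: [0.75, 0.662, 0.001, 0.001]
force: [2.0, -0.3, 0.1]
grip_width: 0.0855
grasp_force: 0.0
```

Emit:
move_arm(
  moves=[0.5, -0.05, 0, 0, 0, 0, 0, 0.5, -0.05, 0, 0, 0, 0, 0, 0.5, -0.05, 0, 0, 0, 0, 0, 0.5, -0.05, 0, 0, 0, 0, 0, 0.5, -0.05, 0, 0, 0, 0, 0],
)

```text
t: 30.8
eef_pos: [0.4419, 0.3151, 0.3869]
eef_rot: [0.749, 0.662, 0.001, 0.0]
force: [1.6, 0.3, 0.6]
grip_width: 0.0854
grasp_force: 0.0
```

Emit:
move_arm(
  moves=[0.5, 0, 0, 0, 0, 0, 0, 0.5, 0, 0, 0, 0, 0, 0, 0.5, 0, 0, 0, 0, 0, 0, 0.5, 0, 0, 0, 0, 0, 0, 0.5, 0, 0, 0, 0, 0, 0],
)

```text
t: 31.42
eef_pos: [0.4793, 0.6128, 0.3865]
eef_rot: [0.749, 0.662, 0.0, -0.0]
force: [0.4, 0.2, 0.5]
grip_width: 0.0853
grasp_force: 0.0
```

```bash
python3 - <<'E'
from h import *
print(bot.sense()["eef_pos"])
im=bot.read_camera("top");cv2.imwrite("pics/top3.png",im[:,:,::-1])
crop(im,145,135,455,275,2,"pics/top3c.png")
E
```

```text
[0.47934502 0.61282224 0.38648299]
```

View pics/top3c.png

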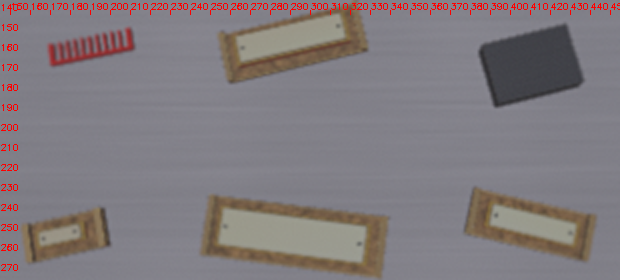

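```bash
python3 - <<'E'
from h import *
im=cv2.imread("pics/top3.png");g=cv2.cvtColor(im,cv2.COLOR_BGR2HSV)
m=cv2.inRange(g,(15,15,120),(45,75,255))
n,l,st,c=cv2.connectedComponentsWithStats(cv2.morphologyEx(m,cv2.MORPH_CLOSE,np.ones((3,3))))
Rr={"mini":(434.7,272.2,.026,102.4,52),"dia":(447.3,-245.7,.030,76.8,96),"tre":(656,18,.034,102.8,126),"chr":(435,13.3,.038,82.8,161)}
for i in range(1,n):
    if st[i,4]<40 or c[i][1]<130: continue
    ys,xs=np.where(l==i)
    for k,(x,y,z,a,L) in Rr.items():
        P=onz("top",np.c_[xs,ys],z)[:,:2]*1000;r=cv2.minAreaRect(P.astype(np.float32))
        d=np.array(r[0])-[x,y]
        if np.linalg.norm(d)>40: continue
        t=np.radians(a);print(k,"along",(d@[np.cos(t),np.sin(t)]).round(1),"across",(d@[-np.sin(t),np.cos(t)]).round(1),np.round(r[1],1),round(r[2],1),"rest yaw",a)
E
```

```text
tre along 0.0 across -0.2 [ 36.2 122. ] 12.9 rest yaw 102.8
dia along 0.1 across 1.9 [92.1 25.2] 76.2 rest yaw 76.8
chr along -1.4 across 1.1 [157.3  40.7] 82.7 rest yaw 82.8
mini along -0.2 across 1.2 [16.9 48. ] 12.5 rest yaw 102.4
```

All four are within about 2 mm of centre and under 1° off their rests. The comb hasn't moved and the arm is clear, so I hand in.

```bash
python3 -c "
from plant import bot
print(bot.close_job())"
```

```text
the job is handed in; nothing more can be done
None
```

I laid all four harmonicas on their own rests, each within about 2 mm of centre and under 1° of its rest by the final top view; the comb was left in place, and I handed the job in at about 31 s without seeing a verdict.

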